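# Find the loose wing cap on a manifold and flag it

### The arm

A 7-joint arm with a two-finger parallel gripper is mounted at the origin on the work surface. World frame = base frame: x ahead of the robot, y to its left, z up, the work surface at z = 0. Lengths are in mm, angles in rad, forces in N, time in s.
With the tool pointing down it reaches from about 400 to 875 mm from the base axis. Payload 4.4 kg.
Tool frame: the origin (TCP) lies at the very end of the fingers, on their centre line; the grasp point (between the pads) lies ctrl.grip_depth behind it (ctrl.grip_depth is the distance from the TCP to the grasp point, in mm); z points along the fingers, y is the direction in which the jaws open and shut (so a half turn about z gives the same grasp; the last joint's range is limited). The gripper opens to 85 mm and grips with 20 to 120 N. Pads are 22 mm wide; open, the fingers measure 114 mm over their backs; the gripper's body (76 mm by 85 mm) begins 54 mm behind the grasp point. The pads swing forward as they close: fully open they stand 13 mm farther back than shut.
Start: joints at [1.128, 0.628, 0.038, 1.517, -0.027, 0.996, -0.02], TCP at [239.193, -604.404, 231.313] pointing down, gripper open.
Joint ranges: [-3.06, 3.06], [-0.37, 2.12], [-1.25, 1.32], [0.18, 2.47], [-1.1, 4.24], [0.23, 1.98], [-2.94, 2.94]. Speed limits (rad/s): [2.57, 2.57, 3.14, 3.14, 3.14, 3.14, 3.14].

### API

Orientations are given as [roll, pitch, yaw] about the fixed x, y, z axes, in that order (R = Rz(yaw) Ry(pitch) Rx(roll)).
In Python, from cell import ctrl gives the robot as it stands.
- The arm moves only by the tool servo_tool, never from a script. Its argument "commands" is one flat list of numbers, 5 for each row, row after row: the shift along the tool's x, y, z in units of 25 mm (1.0 is 25 mm), then the turn about the tool's z in units of 6 degrees (1.0 is 6 degrees), then the closure, from 0 (fully open) to 1 (shut). In form: [tx, ty, tz, twist, gripper, tx, ty, tz, twist, gripper, ...]. A call has 1 to 10 rows; each row is the pose to reach, as a shift and turn from the pose commanded when the call began, along the tool's axes at that moment; what a row does not reach only later rows make up. A row lasts 1/12 s, in which the tool goes at most 41.7 mm and 7.16 degrees, less where a joint would pass 70% of its speed; a pose out of reach is approached as far as the arm can. A call with a gripper value outside its range is refused whole. The fingers move at their own pace and stop on an object; the grip force is fixed at half the most. Time passes only in rows, so rows that repeat a pose let the fingers close. It gives the time, the measured TCP pose, the force and the opening at its end, in the units of the state.
- ctrl.read_state(): the state, without advancing time (a new reading comes with each control period).
- ctrl.get_image(name): name is "scene" or "top" or "wrist"; returns a dict with "img" (480x640x3 uint8, blue, green, red), "K" (3x3 intrinsics, pixels), "T" (4x4, takes a point from camera to world coordinates). Camera axes: x right, y down, z forward; pixel columns grow to the right and rows downward; lengths in mm; the calibration is good to about 2 mm. The wrist camera is an equidistant fisheye: a pixel r from the principal point sees the ray r / f radians off the axis. A picture is of the moment at which its call begins. There is no depth.
- ctrl.finish_job(): hands the job in, once; it reports no verdict.
The state is a dict: "clock": time; "qpos": joint angles; "qd": joint speeds; "tau": joint torques, N m; "eef_pos": TCP position; "tool_rot": TCP orientation; "force": force on the tool from outside, world axes, zero at the start; "torque": the same for the moment, N m; "width": finger opening in mm.
Only numpy, scipy, OpenCV 4.12 (cv2) and the standard library are available. Lean on these libraries where they do the work, as an engineer would, in place of code of your own. Each camera call takes 0.05 s, during which the arm holds its last target.

### The job

One of the three wing caps on the instrument's manifold has worked loose: feel for it by trying the caps clockwise with a light twist, without shifting the two tight ones. Turn the loose one about an eighth of a turn clockwise to be sure, then tip the flag beside it fully over towards its cap. Leave the other two flags as they are, and do not push the bottle, beaker or jar about.

Things in the scene. Friction and masses are not known exactly. Their poses are not given: they have to be found in the camera images.
- manifold: Aluminium block 150 x 320 mm, top 40 mm above the table, fixed on a 200 x 370 mm black drip tray (rim 14 mm high). Origin on the table under the middle cap's axis; z up, y along the row of three caps (to the left), x from the flags towards the caps (roughly away from the robot). The block spans x -105 to +45 mm. It does not move.
- place_left (a point): Centre of the wing of the left cap (manifold y = +100 mm), 68 mm above the table, on the cap's upright turning axis. Grey wing cap: round foot 36 mm across (46 to 54 mm above the table), on it a wing bar 48 mm long, 14 mm thick, 54 to 82 mm above the table. At the start each wing lies along manifold x: pinch its faces along manifold y.
- place_mid (a point): Same point of the cap at the middle place; all three caps are alike in shape. Two are tight: they hold up to about 0.75 N m and then break away. One is loose: it slips at about 0.12 N m and stays where it is left. Which is where is not told.
- place_right (a point): Same point of the cap at the right place (manifold y = -100 mm).
- hinge_left (a point): Middle of the hinge of the left cap's flag: 75 mm from the cap's axis towards manifold -x, 52 mm above the table. The flag is a white plate 26 mm wide (along y), 4 mm thick, reaching 48 mm from the hinge, which runs along manifold y. Two steel cheeks beside it, 14 mm either side of the hinge's middle, 6 mm thick and 22 mm long along x, stand up to 62 mm.
- hinge_mid (a point): Same point for the middle cap's flag. A flag starts leaning to manifold -x (32 degrees off upright, tip about 93 mm above the table and 25 mm to -x of its hinge) and is tipped to +x, towards its cap, up to a stop 31 degrees past upright. It stays where it is left; pushing it takes 1 to 2 N.
- hinge_right (a point): Same point for the right cap's flag.
- cap_p (a joint): Turn of cap p, rad: 0 at the start, grows clockwise seen from above; travel 1.7 rad either way. Which place cap p is at changes from start to start and is not told.
- flag_p (a joint): Tip-over angle of the flag beside cap p, rad: 0 at the start, leaning away from its cap, not flagged; 1.1 fully over towards its cap, flagged.
- cap_q (a joint): Turn of cap q, rad: 0 at the start, grows clockwise seen from above; travel 1.7 rad either way. Which place cap q is at changes from start to start and is not told.
- flag_q (a joint): Tip-over angle of the flag beside cap q, rad: 0 at the start, leaning away from its cap, not flagged; 1.1 fully over towards its cap, flagged.
- cap_r (a joint): Turn of cap r, rad: 0 at the start, grows clockwise seen from above; travel 1.7 rad either way. Which place cap r is at changes from start to start and is not told.
- flag_r (a joint): Tip-over angle of the flag beside cap r, rad: 0 at the start, leaning away from its cap, not flagged; 1.1 fully over towards its cap, flagged.
- reagent: Bystander: closed amber bottle, 60 mm diameter, 130 mm high, on the table to the left of the tray; origin at the centre of its underside.
- beaker: Bystander: glass beaker, 68 mm diameter, 80 mm high, on the table to the right of the tray; origin at the centre of its underside.
- jar: Bystander: small white jar, 52 mm diameter, 60 mm high, on the table beyond the tray; origin at the centre of its underside.

How it is judged (in metres and radians):
On the way, in this order (a step that is already met when the one before it is completed fails the run):
1. the loose cap has been turned clockwise by more than 0.4 rad, while no flag is tipped (all under 0.2 rad) (value of joint cap_q above 0.4 rad and value of joint each of flag_p, flag_q, flag_r below 0.2 rad), for 0.1 s.
2. the flag beside the loose cap is tipped over (beyond 0.85 rad) (value of joint flag_q above 0.85 rad), for 0.2 s.
At the end, for the whole second after the job is handed in: The flag beside the loose cap is over towards its cap (beyond 0.85 of 1.1 rad), the other two flags are still back (under 0.2 rad), the loose cap stands 0.4 to 1.4 rad clockwise of its start, the two tight caps are within 0.15 rad of their start, and the bottle, beaker and jar are at rest (value of joint flag_q above 0.85 rad and value of joint each of flag_p, flag_r below 0.2 rad and value of joint cap_q between 0.4 and 1.4 rad and value of joint cap_p between -0.15 and 0.15 rad and value of joint cap_r between -0.15 and 0.15 rad and linear speed of each of reagent, beaker, jar below 0.02 m/s); the robot touches nothing.
It fails at once if a tight cap is shifted by more than 0.15 rad (not (value of joint cap_p between -0.15 and 0.15 rad and value of joint cap_r between -0.15 and 0.15 rad)).
It fails at once if the flag of a tight cap is tipped (beyond 0.2 rad) (value of joint any of flag_p, flag_r above 0.2 rad).
It fails at once if the bottle is pushed more than 30 mm (distance of reagent from where it was at the start of the episode above 0.03 m).
It fails at once if the beaker is pushed more than 30 mm (distance of beaker from where it was at the start of the episode above 0.03 m).
It fails at once if the jar is pushed more than 30 mm (distance of jar from where it was at the start of the episode above 0.03 m).
It also fails if it takes over 64 s, if anything falls off the work surface, if the arm or the gripper's body presses on something with over 40 N, if the wrist force passes 120 N, or if a joint passes its speed limit or range.

## Working session

There is one attempt and no reset: what is moved stays moved. The work goes in short steps, Python scripts to look and compute and a tool call to move; the robot and the scene stay as the last step left them, time stands still between calls to the robot, and variables do not carry over. Pictures are saved under pics/ and viewed, and the job is handed in when it is done.

Besides the shell and the picture viewer there is one more tool, called after ">>>" as name(argument=value, ...), one argument or row to a line, values as JSON. servo_tool: Moves the arm, as the interface text tells. Its arguments: {"type":"object","properties":{"commands":{"type":"array","items":{"type":"number"}}},"required":["commands"]}

```bash
ls; mkdir -p pics
python3 - <<'E'
from cell import ctrl
import cv2
s=ctrl.read_state(); print({k:(s[k]) for k in s}); print(ctrl.grip_depth)
for n in ["scene","top","wrist"]:
    d=ctrl.get_image(n); cv2.imwrite(f"pics/{n}0.png",d["img"]); print(n,d["K"].tolist(),d["T"].round(3).tolist())
E
```

```text
pics
{'clock': 0.0, 'qpos': array([ 1.128199  ,  0.62931203,  0.0384154 ,  1.51838826, -0.02702938,
        0.99633239, -0.02000846]), 'qd': array([-6.97930298e-04,  5.45970711e-04, -2.95886692e-04,  2.44096388e-03,
       -2.15980941e-04, -1.84609068e-03, -3.76458036e-05]), 'tau': array([-1.27973203e-04, -5.63400185e+01,  1.22620337e+00, -1.93444705e+01,
        1.09583544e-02,  1.05129916e-02,  5.02140153e-06]), 'eef_pos': array([ 238.97520766, -603.78149162,  230.40423633]), 'tool_rot': array([-3.13966922e+00, -1.59153207e-05,  3.76793885e-01]), 'force': array([ 0.00291291, -0.79727212,  0.55094859]), 'torque': array([-0.00096876, -0.03617495,  0.00367278]), 'width': 85.80394070730661}
18.700000000000003
scene [[601.0834154359897, 0.0, 317.2659108045759], [0.0, 601.0834154359897, 225.61914924054574], [0.0, 0.0, 1.0]] [[-0.138, 0.857, -0.496, 1326.984], [0.99, 0.117, -0.073, 129.823], [-0.005, -0.501, -0.865, 1222.11], [0.0, 0.0, 0.0, 1.0]]
top [[499.53935503646017, 0.0, 322.9186461978536], [0.0, 499.53935503646017, 240.76108442453332], [0.0, 0.0, 1.0]] [[0.023, -0.989, 0.147, 473.974], [-0.999, -0.019, 0.028, 9.817], [-0.025, -0.148, -0.989, 1123.007], [0.0, 0.0, 0.0, 1.0]]
wrist [[371.64829954431775, 0.0, 324.2413258910944], [0.0, 371.64829954431775, 238.86453073321792], [0.0, 0.0, 1.0]] [[0.369, -0.884, -0.288, 313.736], [-0.929, -0.351, -0.113, -575.959], [-0.001, 0.309, -0.951, 372.871], [0.0, 0.0, 0.0, 1.0]]
```

View pics/scene0.png

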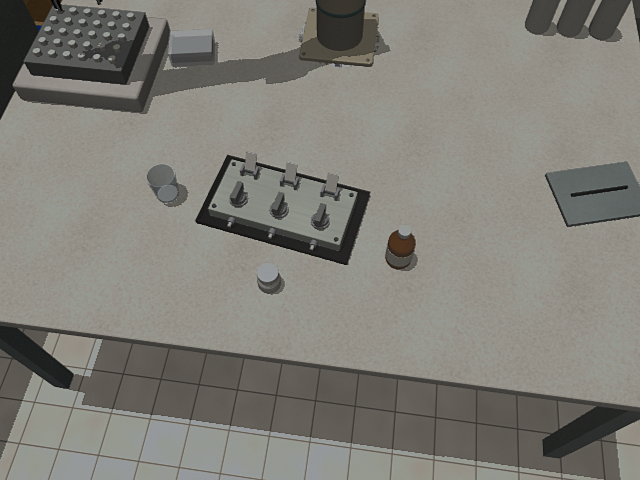

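View pics/top0.png

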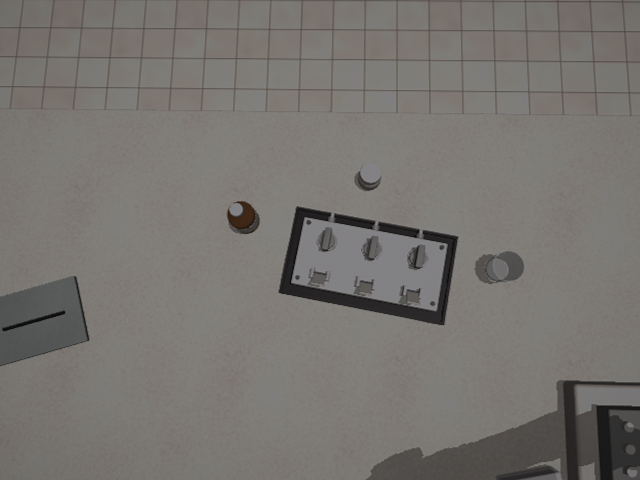

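The top view shows the tray with corners at about (298,208), (457,237), (443,323) and (280,293). The caps are at about (327,238), (373,247) and (418,256), with the flags below them. The bottle is at (241,215), the beaker at (498,268) and the jar at (370,177).

```bash
cat > h.py <<'E'
import cv2, numpy as np
from cell import ctrl
def cast(d,uv,z):
    uv=np.atleast_2d(np.asarray(uv,float)); r=np.c_[(uv-d["K"][:2,2])/d["K"][0,0],np.ones(len(uv))]@d["T"][:3,:3].T
    o=d["T"][:3,3]; return o+r*((z-o[2])/r[:,2])[:,None]
def proj(d,P):
    P=np.atleast_2d(P); c=(P-d["T"][:3,3])@d["T"][:3,:3]; return c[:,:2]/c[:,2:]*d["K"][0,0]+d["K"][:2,2]
def fish(d,P):
    P=np.atleast_2d(P); c=(P-d["T"][:3,3])@d["T"][:3,:3]; rr=np.linalg.norm(c[:,:2],axis=1); th=np.arctan2(rr,c[:,2])
    return c[:,:2]/rr[:,None]*th[:,None]*d["K"][0,0]+d["K"][:2,2]
E
python3 - <<'E'
from h import *
for n,roi in [("top",(270,200,200,135)),("scene",(185,145,195,125))]:
    d=ctrl.get_image(n); x,y,w,h=roi; g=cv2.cvtColor(d["img"],cv2.COLOR_BGR2GRAY)[y:y+h,x:x+w]
    m=(g<50).astype(np.uint8)*255; m=cv2.morphologyEx(m,cv2.MORPH_OPEN,np.ones((3,3)))
    cs,_=cv2.findContours(m,cv2.RETR_EXTERNAL,cv2.CHAIN_APPROX_NONE); c=max(cs,key=cv2.contourArea)
    hull=cv2.convexHull(c)+np.array([x,y])
    for eps in (4,6,8,10):
        q=cv2.approxPolyDP(hull,eps,True)[:,0]
        if len(q)==4: break
    print(n,q.tolist())
    P=cast(d,hull[:,0],14)[:,:2].astype(np.float32); r=cv2.minAreaRect(P); print(r)
    for z in (0,14): 
        Q=cast(d,q,z); print(z,Q.round(1).tolist(), np.linalg.norm(Q-np.roll(Q,1,0),axis=1).round(0), Q.mean(0).round(1))
    f=d["img"][y:y+h,x:x+w]; cv2.imwrite(f"pics/{n}_crop.png",cv2.resize(f,None,fx=4,fy=4,interpolation=cv2.INTER_CUBIC))
E
```

```text
top [[296, 209], [456, 237], [443, 324], [279, 292]]
((587.8284301757812, -60.44218444824219), (367.4603271484375, 197.5784149169922), 80.2816390991211)
0 [[713.6, 105.5, 0.0], [655.5, -258.8, 0.0], [460.6, -227.3, 0.0], [522.8, 137.8, 0.0]] [193. 369. 197. 370.] [588.1 -60.7   0. ]
14 [[710.6, 104.3, 14.0], [653.2, -255.5, 14.0], [460.8, -224.3, 14.0], [522.2, 136.2, 14.0]] [191. 364. 195. 366.] [586.7 -59.8  14. ]
scene [[226, 157], [367, 191], [347, 263], [198, 223]]
((594.0463256835938, -59.442352294921875), (370.6909484863281, 204.8108367919922), 80.31623077392578)
0 [[459.4, -229.2, 0.0], [513.6, 132.5, 0.0], [714.1, 106.5, 0.0], [657.2, -253.6, 0.0]] [199. 366. 202. 365.] [586.1 -61.    0. ]
14 [[469.3, -225.1, 14.0], [522.9, 132.4, 14.0], [721.2, 106.7, 14.0], [664.8, -249.2, 14.0]] [197. 362. 200. 360.] [594.6 -58.8  14. ]
```

View pics/top_crop.png

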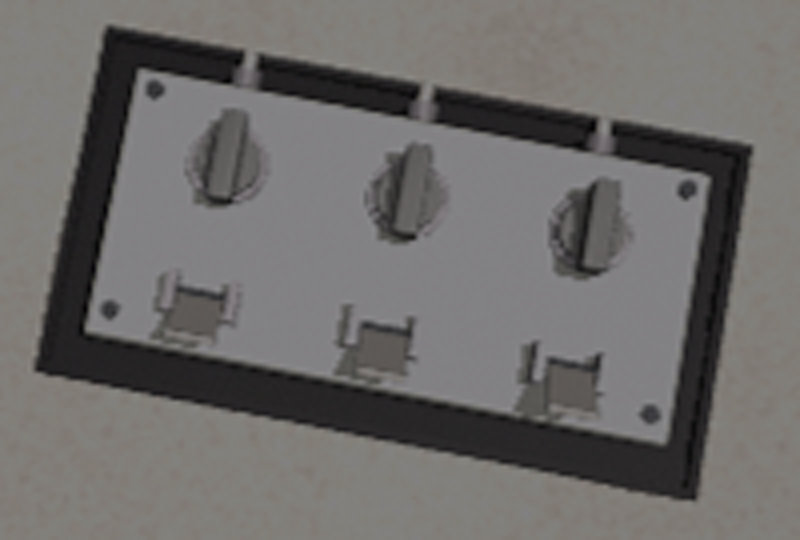

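View pics/scene_crop.png

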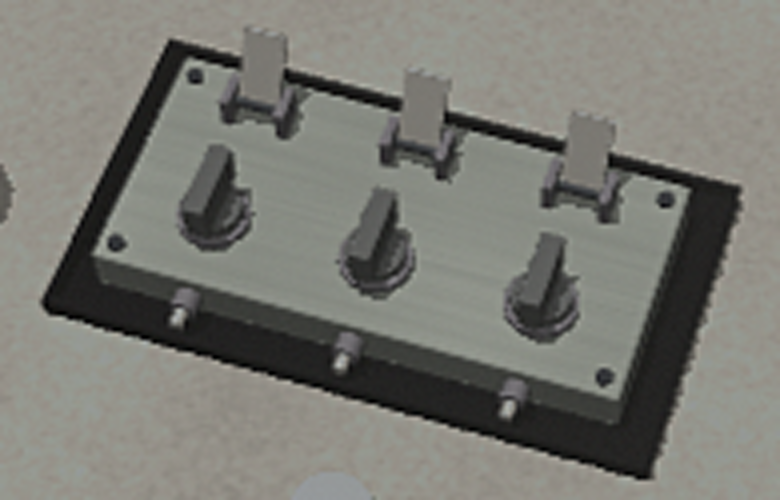

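Run:
```python
from h import *
pts={"top":((270,200),[(155,90),(687,189),(650,413),(110,309)],[(236,110),(217,201),(422,145),(405,237),(608,180),(590,271)]),
"scene":((185,145),[(604,377),(117,243),(195,75),(665,200)],None)}
for n,(o,q,w) in pts.items():
    d=ctrl.get_image(n); uv=(np.array(q)+.5)/4-.5+o
    Q=cast(d,uv,40); print(n,Q.round(1).tolist(),Q.mean(0).round(1),np.linalg.norm(Q-np.roll(Q,1,0),axis=1).round(0))
    v=Q[0]-Q[1]+Q[3]-Q[2]; a=np.arctan2(v[1],v[0])-np.pi/2; print("yaw",np.degrees(a))
    c=Q.mean(0); X=np.array([np.cos(a),np.sin(a)]); print("origin est",c[:2]+30*X)
    if w:
        W=cast(d,(np.array(w)+.5)/4-.5+o,82); print(W.round(1).tolist()); print(((W[::2]+W[1::2])/2).round(1))
```

```text
top [[676.0, 73.9, 40.0], [626.7, -217.3, 40.0], [505.2, -196.2, 40.0], [554.7, 95.0, 40.0]] [590.6 -61.2  40. ] [123. 295. 123. 295.]
yaw -9.6288588850543
origin est [620.2113488  -66.18331438]
[[658.2, 28.2, 82.0], [609.5, 37.1, 82.0], [641.4, -70.1, 82.0], [592.5, -61.6, 82.0], [624.7, -167.4, 82.0], [576.7, -157.8, 82.0]]
[[ 633.8   32.7   82. ]
 [ 616.9  -65.9   82. ]
 [ 600.7 -162.6   82. ]]
scene [[677.6, 75.1, 40.0], [627.8, -215.7, 40.0], [504.1, -195.7, 40.0], [555.4, 96.0, 40.0]] [591.2 -60.1  40. ] [124. 295. 125. 296.]
yaw -9.850934645882276
origin est [620.79766389 -65.22387634]
```

>>> servo_tool(
  commands=[2, -1.1, 0, 0.5, 0, 4, -2.2, 0, 1, 0, 6, -3.3, 0, 1.5, 0, 8, -4.4, 0, 2, 0, 10, -5.5, 0, 2.6, 0, 12, -6.6, 0, 3.1, 0, 14, -7.7, 0, 3.6, 0, 16, -8.8, 0, 4.2, 0, 18, -9.9, 0, 4.7, 0, 20, -11, 0, 5.2, 0],
)

```text
clock: 1.18
eef_pos: [505.9, -281.6, 231.5]
tool_rot: [3.141, -0.0, -0.17]
force: [0.6, -1.1, 0.2]
width: 85.4
```

```bash
cat > go.py <<'E'
import sys,numpy as np
from cell import ctrl
# usage: go.py x y z yaw_deg (world target) -> units in tool axes
s=ctrl.read_state(); p=s["eef_pos"]; r,pi_,yw=s["tool_rot"]
from scipy.spatial.transform import Rotation as R
M=R.from_euler("xyz",s["tool_rot"]).as_matrix()
print("t%.2f"%s["clock"],"pos",p.round(1),"rpy",np.degrees(s["tool_rot"]).round(2),"F",s["force"].round(2),"T",s["torque"].round(3),"w%.1f"%s["width"],"q7 %.2f"%s["qpos"][6])
if len(sys.argv)>4:
    t=np.array(list(map(float,sys.argv[1:4]))); d=(M.T@(t-p))/25; print("units",d.round(2),"twist",round(-(((float(sys.argv[4])-np.degrees(yw))+180)%360-180)/6,2))
E
python3 go.py 602.7 -164.2 150 -9.7
```

```text
t1.18 pos [ 505.9 -281.6  231.5] rpy [ 1.7999e+02 -2.0000e-02 -9.7600e+00] F [ 0.63 -1.13  0.25] T [-0.014 -0.01  -0.014] w85.4 q7 -1.17
units [ 3.02 -5.29  3.26] twist -0.01
```

>>> servo_tool(
  commands=[1, -1.8, 0, 0, 0, 2, -3.6, 0.5, 0, 0, 2.6, -4.6, 1.2, 0, 0, 3, -5.3, 2, 0, 0, 3, -5.3, 2.4, 0, 0, 3, -5.3, 2.4, 0, 0, 3, -5.3, 2.4, 0, 0],
)

```text
clock: 1.77
eef_pos: [600.0, -165.8, 170.8]
tool_rot: [3.141, 0.002, -0.168]
force: [-0.0, -0.4, 0.9]
width: 85.3
```

```bash
python3 go.py 602.7 -164.2 120 -9.7
python3 - <<'E'
from h import *
d=ctrl.get_image("wrist"); np.savez("pics/w1",**d); cv2.imwrite("pics/w1.png",d["img"])
E
```

```text
t1.77 pos [ 600.  -165.8  170.8] rpy [ 1.7995e+02  1.1000e-01 -9.6200e+00] F [-0.04 -0.36  0.94] T [-0.074 -0.006 -0.07 ] w85.3 q7 -1.39
units [ 0.1  -0.08  2.03] twist 0.01
```

View pics/w1.png

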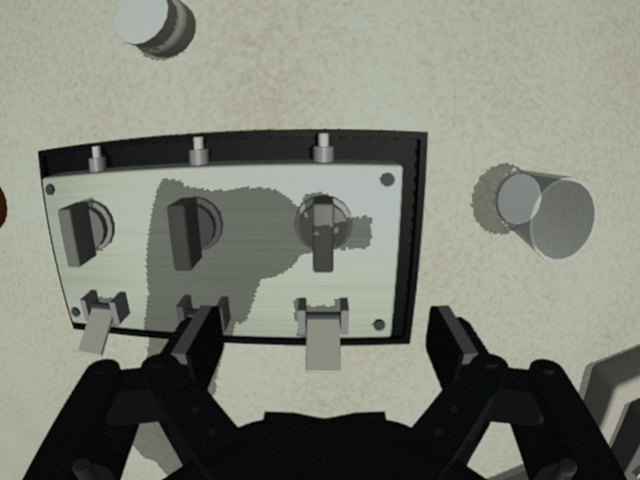

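The wrist view shows the right cap's wing top running from about (323,197) to (323,271), midway between the fingers. Its flag is at (323,345). I'll cast the three wings and the screws to check the positions.

Run:
```python
from h import *
d=np.load("pics/w1.npz")
def castf(uv,z):
    v=(np.array(uv,float)-d["K"][:2,2])/d["K"][0,0]; th=np.linalg.norm(v); r=np.r_[v/th*np.sin(th),np.cos(th)]; r=d["T"][:3,:3]@r; o=d["T"][:3,3]; return o+r*(z-o[2])/r[2]
for n,uv,z in [("wing far",(323,197),82),("wing near",(323,271),82),("scrTR",(387,180),40),("scrBR",(379,325),40),("scrTL",(50,189),40),("scrBL",(75,312),40)]: print(n,castf(uv,z).round(1))
g=d["img"][185:285,285:365]; cv2.imwrite("pics/w1c.png",cv2.resize(g,None,fx=6,fy=6,interpolation=cv2.INTER_CUBIC))
O=np.array([619.5,-65.6]);a=np.radians(-9.7);X=np.array([np.cos(a),np.sin(a)]);Y=np.array([-X[1],X[0]])
for y in(100,0,-100):
    for x in (-24,24): print(y,x,fish(d,np.r_[O+x*X+y*Y,82]).round(1))
```

```text
wing far [ 632.6 -171.6   82. ]
wing near [ 582.6 -163.1   82. ]
scrTR [ 629.3 -219.5   40. ]
scrBR [ 506.7 -199.    40. ]
scrTL [680.   72.5  40. ]
scrBL [556.8  94.6  40. ]
100 -24 [[ 71.8 270.1]]
100 24 [[ 60.6 212.3]]
0 -24 [[179.8 274.3]]
0 24 [[171.6 208.8]]
-100 -24 [[319.5 276.5]]
-100 24 [[319.4 207.4]]
```

View pics/w1c.png

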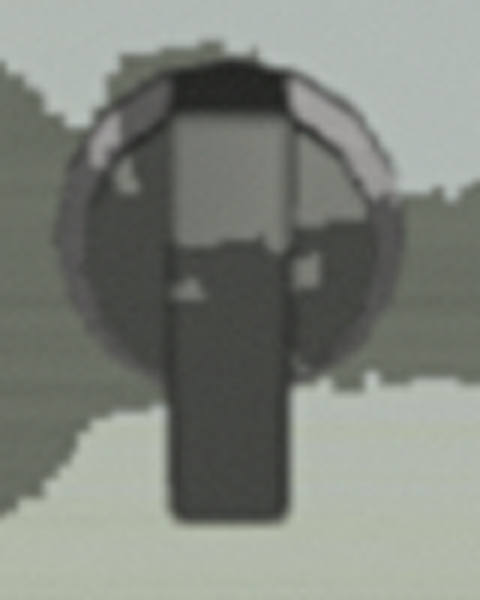

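```bash
python3 go.py 603.4 -165.8 60 -9.7
```

```text
t1.82 pos [ 600.3 -167.   171.8] rpy [179.92  -0.    -9.71] F [ 0.51 -0.75 -0.08] T [-0.023 -0.033  0.022] w85.5 q7 -1.39
units [ 0.11 -0.07  4.47] twist -0.0
```

>>> servo_tool(
  commands=[0.11, -0.07, 1, 0, 0, 0.11, -0.07, 2, 0, 0, 0.11, -0.07, 3, 0, 0, 0.11, -0.07, 3.8, 0, 0, 0.11, -0.07, 4.2, 0, 0, 0.11, -0.07, 4.45, 0, 0.2, 0.11, -0.07, 4.45, 0, 0.4, 0.11, -0.07, 4.45, 0, 0.5],
)

```text
clock: 2.48
eef_pos: [604.5, -164.9, 61.2]
tool_rot: [3.141, -0.002, -0.169]
force: [0.4, -0.2, 0.2]
width: 51.5
```

```bash
python3 go.py 603.4 -165.8 60 -9.7
python3 - <<'E'
from h import *
d=ctrl.get_image("wrist"); np.savez("pics/w2",**d); cv2.imwrite("pics/w2.png",d["img"])
E
python3 go.py 603.4 -165.8 60 -9.7
```

```text
t2.48 pos [ 604.5 -164.9   61.2] rpy [ 1.7998e+02 -1.1000e-01 -9.6700e+00] F [ 0.45 -0.25  0.15] T [0.013 0.106 0.02 ] w51.5 q7 -1.37
units [-0.04  0.04  0.05] twist 0.0
t2.53 pos [ 604.9 -164.8   61.6] rpy [ 1.7998e+02 -1.5000e-01 -9.6500e+00] F [-0.44  0.16  0.57] T [ 0.036 -0.048  0.002] w43.9 q7 -1.37
units [-0.05  0.05  0.06] twist 0.01
```

View pics/w2.png

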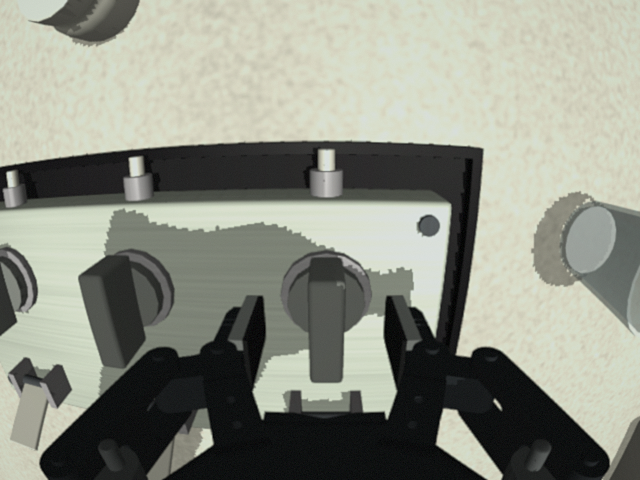

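The wing is at u≈326, midway between the pads at 265 and 387, so I can close.

>>> servo_tool(
  commands=[0, 0, 0, 0, 0.8, 0, 0, 0, 0, 1, 0, 0, 0, 0, 1, 0, 0, 0, 0, 1, 0, 0, 0, 0, 1, 0, 0, 0, 0, 1],
)

```text
clock: 3.03
eef_pos: [604.4, -165.5, 61.5]
tool_rot: [3.14, -0.002, -0.169]
force: [-1.7, -2.9, 6.6]
width: 12.4
```

```bash
python3 go.py 603.4 -165.8 60 -9.7
```

```text
t3.03 pos [ 604.4 -165.5   61.5] rpy [ 1.7991e+02 -1.2000e-01 -9.6700e+00] F [-1.66 -2.85  6.56] T [-0.4    0.303 -0.04 ] w12.4 q7 -1.37
units [-0.04  0.02  0.06] twist 0.01
```

>>> servo_tool(
  commands=[0, 0, 0, 0.1, 1, 0, 0, 0, 0.2, 1, 0, 0, 0, 0.3, 1, 0, 0, 0, 0.3, 1, 0, 0, 0, 0.3, 1],
)

```text
clock: 3.45
eef_pos: [604.4, -165.5, 61.5]
tool_rot: [3.14, -0.002, -0.197]
force: [-1.6, -2.4, 5.2]
width: 12.7
```

```bash
python3 go.py 603.4 -165.8 60 -9.7
```

```text
t3.45 pos [ 604.4 -165.5   61.5] rpy [ 1.7988e+02 -1.2000e-01 -1.1290e+01] F [-1.58 -2.38  5.21] T [-0.461  0.255  0.657] w12.7 q7 -1.39
units [-0.04  0.02  0.06] twist -0.27
```

Torque rose to about 0.7 N m in a 1.6° twist, so the right cap is tight. Untwisting and releasing.

>>> servo_tool(
  commands=[0, 0, 0, -0.15, 1, 0, 0, 0, -0.3, 1, 0, 0, 0, -0.3, 1],
)

```text
clock: 3.7
eef_pos: [604.4, -165.5, 61.5]
tool_rot: [3.141, -0.002, -0.17]
force: [-1.0, -1.4, 6.9]
width: 12.7
```

```bash
python3 go.py 603.4 -165.8 60 -9.7
```

```text
t3.70 pos [ 604.4 -165.5   61.5] rpy [ 1.7994e+02 -1.3000e-01 -9.7700e+00] F [-1.01 -1.42  6.86] T [-0.363  0.208 -0.603] w12.7 q7 -1.37
units [-0.04  0.02  0.06] twist -0.01
```

>>> servo_tool(
  commands=[0, 0, 0, 0.15, 1, 0, 0, 0, 0.15, 0.4, 0, 0, 0, 0.1, 0.4, 0, 0, 0, 0, 0.4, 0, 0, 0, 0, 0.4, 0, 0, -1, 0, 0.4, 0, 0, -2, 0, 0.4, -0.04, -1.3, -2, 0, 0.4, -0.04, -2.6, -2, 0, 0.4, -0.04, -3.98, -2, 0, 0.4],
)

```text
clock: 4.53
eef_pos: [619.8, -65.5, 110.7]
tool_rot: [3.142, -0.001, -0.17]
force: [0.6, 0.4, -0.4]
width: 51.1
```

```bash
python3 go.py 620.2 -67.2 60 -9.7
python3 - <<'E'
from h import *
d=ctrl.get_image("wrist"); np.savez("pics/w3",**d); cv2.imwrite("pics/w3.png",d["img"])
E
python3 go.py 620.2 -67.2 60 -9.7
```

```text
t4.53 pos [619.8 -65.5 110.7] rpy [ 1.80e+02 -6.00e-02 -9.73e+00] F [ 0.64  0.35 -0.4 ] T [ 0.026 -0.042 -0.035] w51.1 q7 -1.53
units [0.03 0.06 2.03] twist -0.0
t4.58 pos [621.3 -53.3 110. ] rpy [-179.52    0.     -9.08] F [ 0.64  6.61 -0.74] T [ 0.47  -0.078 -0.075] w51.2 q7 -1.53
units [0.05 0.57 2.  ] twist 0.1
```

View pics/w3.png

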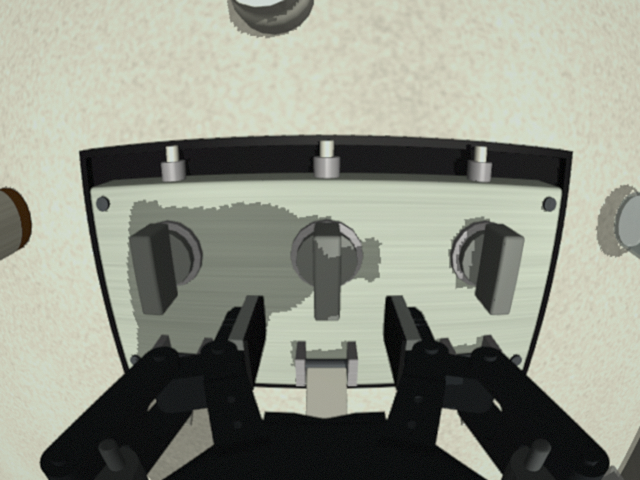

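The middle wing is at u≈327, between the pads centred on 326. Descending and closing.

>>> servo_tool(
  commands=[0, 0, 0, 0, 0.4, 0, 0, 0.3, 0, 0.4, 0, 0, 0.8, 0, 0.4, 0, 0, 1.4, 0, 0.4, 0, 0, 1.8, 0, 0.4, 0, 0, 2, 0, 0.4, 0, 0, 2, 0, 0.8, 0, 0, 2, 0, 1, 0, 0, 2, 0, 1, 0, 0, 2, 0, 1],
)

```text
clock: 5.42
eef_pos: [619.9, -66.7, 60.8]
tool_rot: [3.141, -0.001, -0.169]
force: [-0.1, -1.2, 0.6]
width: 12.6
```

>>> servo_tool(
  commands=[0, 0, 0, 0, 1, 0, 0, 0, 0, 1, 0, 0, 0, 0, 1],
)

```text
clock: 5.67
eef_pos: [619.8, -66.6, 60.7]
tool_rot: [3.141, -0.001, -0.168]
force: [-0.8, -2.2, 2.0]
width: 12.9
```

```bash
python3 go.py 620.2 -67.2 60 -9.7
```

```text
t5.67 pos [619.8 -66.6  60.7] rpy [ 1.7995e+02 -7.0000e-02 -9.6500e+00] F [-0.77 -2.21  2.03] T [-0.591  0.076 -0.02 ] w12.9 q7 -1.51
units [0.02 0.02 0.03] twist 0.01
```

>>> servo_tool(
  commands=[0, 0, 0, 0.08, 1, 0, 0, 0, 0.16, 1, 0, 0, 0, 0.2, 1, 0, 0, 0, 0.2, 1, 0, 0, 0, 0.2, 1],
)

```text
clock: 6.08
eef_pos: [619.9, -66.6, 60.7]
tool_rot: [3.14, -0.001, -0.187]
force: [-2.0, -4.2, 5.3]
width: 12.4
```

```bash
python3 go.py 620.2 -67.2 60 -9.7
```

```text
t6.08 pos [619.9 -66.6  60.7] rpy [ 1.7992e+02 -7.0000e-02 -1.0740e+01] F [-2.04 -4.23  5.26] T [-0.895  0.301  0.673] w12.4 q7 -1.53
units [0.02 0.02 0.03] twist -0.17
```

The middle cap also held, at about 0.69 N m over 1.1°, so it's tight too. Releasing it and moving to the left cap, slowing at the end.

>>> servo_tool(
  commands=[0, 0, 0, -0.1, 1, 0, 0, 0, -0.1, 0.4, 0, 0, 0, -0.15, 0.4, 0, 0, 0, -0.2, 0.4, 0, 0, 0, -0.2, 0.4, 0, 0, -1, -0.2, 0.4, 0, 0, -2, -0.2, 0.4, 0, -0.8, -2, -0.2, 0.4, 0, -2, -2, -0.2, 0.4, 0, -3.2, -2, -0.2, 0.4],
)

```text
clock: 6.92
eef_pos: [634.9, 13.1, 110.7]
tool_rot: [-3.141, -0.001, -0.171]
force: [0.4, 0.9, -0.5]
width: 51.3
```

>>> servo_tool(
  commands=[0, -0.5, 0, 0, 0.4, 0, -0.8, 0, 0, 0.4, 0, -0.8, 0, 0, 0.4, 0, -0.8, 0, 0, 0.4],
)

```text
clock: 7.25
eef_pos: [637.5, 31.3, 109.8]
tool_rot: [3.14, 0.0, -0.168]
force: [-0.4, -0.2, 0.1]
width: 51.4
```

```bash
python3 go.py 637.1 31.4 60 -9.7
python3 - <<'E'
from h import *
d=ctrl.get_image("wrist"); np.savez("pics/w4",**d); cv2.imwrite("pics/w4.png",d["img"])
E
python3 go.py 637.1 31.4 60 -9.7
```

```text
t7.25 pos [637.5  31.3 109.8] rpy [ 1.7992e+02  2.0000e-02 -9.6400e+00] F [-0.42 -0.23  0.1 ] T [-0.021  0.04   0.059] w51.4 q7 -1.67
units [-0.02 -0.    1.99] twist 0.01
t7.30 pos [637.5  30.3 109.9] rpy [ 1.799e+02  2.000e-02 -9.730e+00] F [-0.4   0.59 -0.14] T [-0.034  0.02  -0.029] w51.4 q7 -1.67
units [-0.02 -0.04  2.  ] twist -0.0
```

View pics/w4.png

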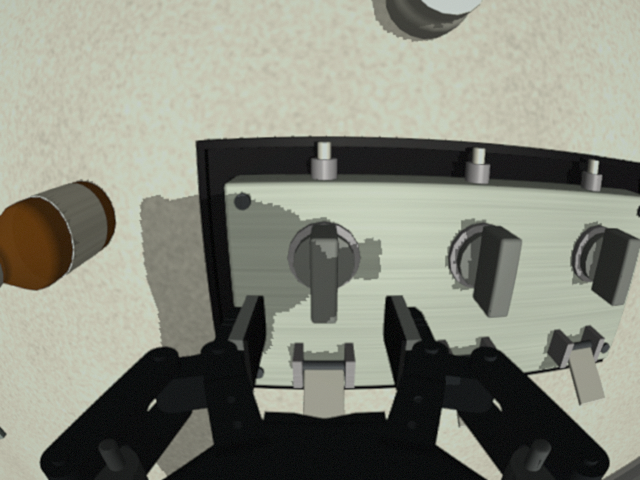

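The left wing is at u≈324 and the pads are centred on 326. The bottle is well clear at about (50,235).

>>> servo_tool(
  commands=[0, 0, 0.3, 0, 0.4, 0, -0.03, 0.8, 0, 0.4, 0, -0.03, 1.4, 0, 0.4, 0, -0.03, 1.8, 0, 0.4, 0, -0.03, 2, 0, 0.4, 0, -0.03, 2, 0, 0.8, 0, -0.03, 2, 0, 1, 0, -0.03, 2, 0, 1, 0, -0.03, 2, 0, 1, 0, -0.03, 2, 0, 1],
)

```text
clock: 8.13
eef_pos: [638.2, 31.7, 60.8]
tool_rot: [3.14, -0.001, -0.169]
force: [-0.9, -3.8, 1.0]
width: 12.7
```

>>> servo_tool(
  commands=[0, 0, 0, 0, 1, 0, 0, 0, 0, 1],
)

```text
clock: 8.3
eef_pos: [638.2, 31.7, 60.7]
tool_rot: [3.14, -0.001, -0.169]
force: [-1.4, -5.7, 3.2]
width: 12.7
```

>>> servo_tool(
  commands=[0, 0, 0, 0.08, 1, 0, 0, 0, 0.16, 1, 0, 0, 0, 0.2, 1, 0, 0, 0, 0.2, 1, 0, 0, 0, 0.2, 1],
)

```text
clock: 8.72
eef_pos: [638.2, 31.7, 60.7]
tool_rot: [3.14, -0.001, -0.189]
force: [-0.7, -4.5, 3.3]
width: 12.7
```

```bash
python3 go.py 637.1 31.4 60 -9.7
```

```text
t8.72 pos [638.2  31.7  60.7] rpy [ 1.7991e+02 -6.0000e-02 -1.0850e+01] F [-0.71 -4.52  3.3 ] T [-1.009  0.282 -0.025] w12.7 q7 -1.67
units [-0.04  0.02  0.03] twist -0.19
```

The torque stayed at about 0, so the left cap is the loose one. Turning it about 45° clockwise.

>>> servo_tool(
  commands=[0, 0, 0, 0.6, 1, 0, 0, 0, 1.4, 1, 0, 0, 0, 2.2, 1, 0, 0, 0, 3, 1, 0, 0, 0, 3.8, 1, 0, 0, 0, 4.6, 1, 0, 0, 0, 5.4, 1, 0, 0, 0, 6.2, 1, 0, 0, 0, 7, 1, 0, 0, 0, 7.4, 1],
)

```text
clock: 9.55
eef_pos: [638.1, 31.4, 60.7]
tool_rot: [3.141, -0.002, -0.968]
force: [-1.9, -5.5, 3.8]
width: 12.9
```

>>> servo_tool(
  commands=[0, 0, 0, 0, 1, 0, 0, 0, 0, 1],
)

```text
clock: 9.72
eef_pos: [638.1, 31.4, 60.8]
tool_rot: [3.141, -0.002, -0.965]
force: [-2.6, -5.2, 5.1]
width: 12.6
```

```bash
python3 go.py 637.1 31.4 60 -54.7
python3 - <<'E'
from h import *
d=ctrl.get_image("wrist"); cv2.imwrite("pics/w5.png",d["img"])
E
```

```text
t9.72 pos [638.1  31.4  60.8] rpy [ 1.7996e+02 -1.4000e-01 -5.5290e+01] F [-2.58 -5.22  5.13] T [-1.181  0.345 -0.116] w12.6 q7 -2.24
units [-0.02  0.03  0.03] twist -0.1
```

View pics/w5.png

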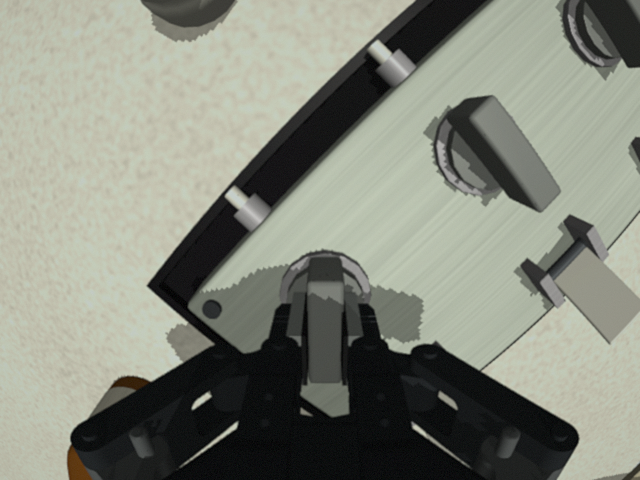

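The cap followed the pads through about 45°, tool yaw -9.7° to -55.3°. Releasing, rising and turning back.

>>> servo_tool(
  commands=[0, 0, 0, 0, 0.6, 0, 0, 0, 0, 0.4, 0, 0, 0, 0, 0.4, 0, 0, 0, 0, 0.4, 0, 0, -0.6, 0, 0.4, 0, 0, -1.4, 0, 0.4, 0, 0, -2.2, 0, 0.4, 0, 0, -2.8, 0, 0.4, 0, 0, -3.2, 0, 0.4, 0, 0, -3.2, 0, 0.4],
)

```text
clock: 10.6
eef_pos: [639.6, 33.8, 142.4]
tool_rot: [-3.138, -0.002, -0.963]
force: [0.5, -0.3, -0.2]
width: 51.3
```

>>> servo_tool(
  commands=[0, 0, 0, -1, 0.6, 0, 0, 0, -2, 0.8, 0, 0, 0, -3, 1, 0, 0, 0, -4, 1, 0, 0, 0, -5, 1, 0, 0, 0, -6, 1, 0, 0, 0, -7, 1, 0, 0, 0, -7.6, 1, 0, 0, 0, -7.6, 1],
)

```text
clock: 11.35
eef_pos: [637.3, 33.6, 138.9]
tool_rot: [-3.141, 0.002, -0.166]
force: [0.1, -0.2, -1.1]
width: 0.0
```

```bash
python3 go.py 507.9 53.4 140 -9.7
python3 - <<'E'
from h import *
d=ctrl.get_image("wrist"); cv2.imwrite("pics/w6.png",d["img"])
d=ctrl.get_image("top"); cv2.imwrite("pics/t6.png",cv2.resize(d["img"][170:340,210:550],None,fx=2.3,fy=2.3)); print(cast(d,(241,208),130))
E
```

```text
t11.35 pos [637.3  33.6 138.9] rpy [-1.7997e+02  1.1000e-01 -9.5200e+00] F [ 0.12 -0.21 -1.09] T [ 0.018 -0.043  0.003] w0.0 q7 -1.66
units [-5.24  0.07 -0.03] twist 0.03
[[685.91929362 206.84087228 130.        ]]
```

View pics/w6.png

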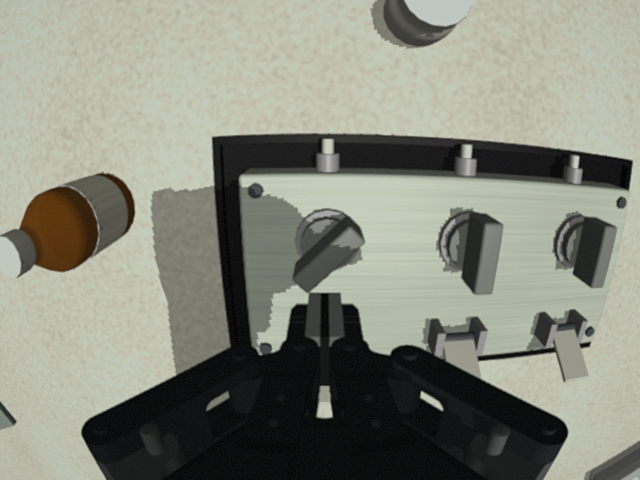

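View pics/t6.png

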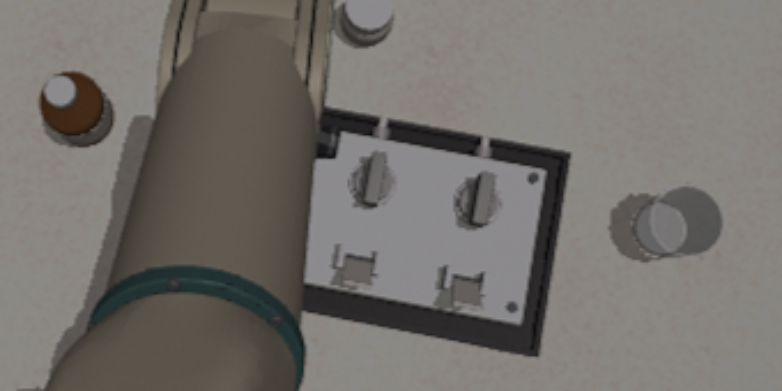

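The left wing has turned about 45°. The middle and right wings and all the flags look unmoved, and the bystanders are in place. The bottle top is at (686,207), clear of the tool. Moving behind the left flag now.

>>> servo_tool(
  commands=[-0.6, 0, 0, 0, 1, -1.6, 0, 0, 0, 1, -2.8, 0.03, 0, 0, 1, -4, 0.05, 0, 0, 1, -4.8, 0.07, 0, 0, 1, -5.2, 0.07, 0, 0, 1, -5.24, 0.07, 0, 0, 1, -5.24, 0.07, 0, 0, 1],
)

```text
clock: 12.12
eef_pos: [508.7, 53.7, 140.1]
tool_rot: [-3.142, -0.0, -0.168]
force: [0.6, -0.5, -0.2]
width: 0.1
```

```bash
python3 go.py 507.9 53.4 78 -9.7
python3 - <<'E'
from h import *
d=ctrl.get_image("wrist"); cv2.imwrite("pics/w7.png",d["img"])
E
python3 go.py 507.9 53.4 78 -9.7
```

```text
t12.12 pos [508.7  53.7 140.1] rpy [-1.7999e+02 -3.0000e-02 -9.6400e+00] F [ 0.57 -0.48 -0.22] T [-0.045 -0.032  0.047] w0.1 q7 -1.69
units [-0.03  0.02  2.49] twist 0.01
t12.17 pos [509.6  53.5 140.2] rpy [-1.7999e+02 -9.0000e-02 -9.6500e+00] F [ 0.2   0.37 -0.51] T [ 0.005 -0.046 -0.015] w0.0 q7 -1.69
units [-0.07  0.02  2.49] twist 0.01
```

View pics/w7.png

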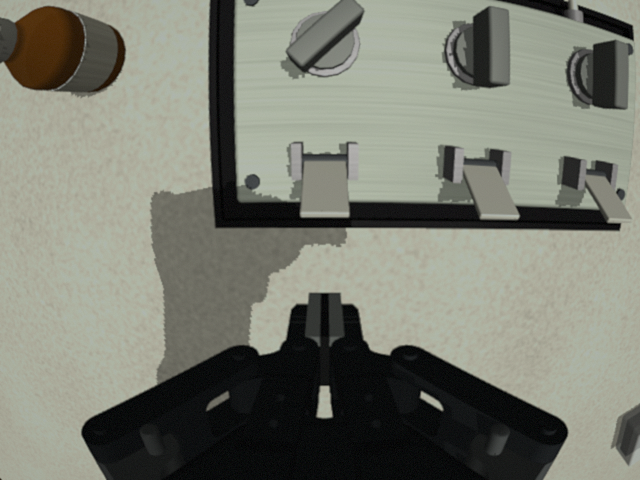

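The left flag, with its tip at about (325,215), lines up with the closed fingers at u≈325. Descending behind it.

>>> servo_tool(
  commands=[0, 0, 0.5, 0, 1, 0, 0, 1.2, 0, 1, 0, 0, 1.9, 0, 1, 0, 0, 2.3, 0, 1, 0, 0, 2.45, 0, 1, 0, 0, 2.45, 0, 1],
)

```text
clock: 12.67
eef_pos: [508.7, 53.2, 77.9]
tool_rot: [3.141, 0.001, -0.168]
force: [0.6, 0.0, -0.2]
width: -0.1
```

```bash
python3 go.py 566.1 43.5 78 -9.7
```

```text
t12.67 pos [508.7  53.2  77.9] rpy [ 1.7997e+02  6.0000e-02 -9.6500e+00] F [ 0.63  0.05 -0.17] T [ 0.009 -0.007  0.055] w-0.1 q7 -1.66
units [ 2.33 -0.   -0.01] twist 0.01
```

>>> servo_tool(
  commands=[0.2, 0, 0, 0, 1, 0.45, 0, 0, 0, 1, 0.7, 0, 0, 0, 1, 0.95, 0, 0, 0, 1, 1.2, 0, 0, 0, 1, 1.45, 0, 0, 0, 1, 1.7, 0, 0, 0, 1, 1.9, 0, 0, 0, 1, 2, 0, 0, 0, 1, 2, 0, 0, 0, 1],
)

```text
clock: 13.5
eef_pos: [558.5, 45.0, 78.7]
tool_rot: [-3.142, -0.001, -0.168]
force: [0.1, -0.6, -0.3]
width: -0.2
```

>>> servo_tool(
  commands=[0.1, 0, 0, 0, 1, 0.2, 0, 0, 0, 1, 0.25, 0, 0, 0, 1, 0.25, 0, 0, 0, 1],
)

```text
clock: 13.83
eef_pos: [564.2, 44.0, 78.8]
tool_rot: [3.142, -0.0, -0.168]
force: [-1.3, 0.9, -0.8]
width: -0.0
```

```bash
python3 go.py 566.1 43.5 78 -9.7
python3 - <<'E'
from h import *
d=ctrl.get_image("wrist"); cv2.imwrite("pics/w8.png",d["img"])
E
```

```text
t13.83 pos [564.2  44.   78.8] rpy [ 1.80e+02 -1.00e-02 -9.61e+00] F [-1.3   0.93 -0.81] T [ 0.048  0.088 -0.01 ] w-0.0 q7 -1.65
units [0.08 0.01 0.03] twist 0.01
```

View pics/w8.png

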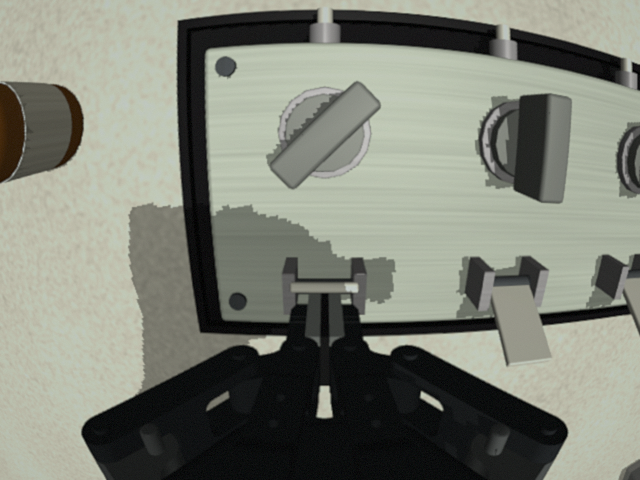

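The flag is still roughly edge-on at about (323,287) and the force is low, so it isn't at its stop yet. Pushing on.

>>> servo_tool(
  commands=[0.1, 0, 0, 0, 1, 0.2, 0, 0, 0, 1, 0.3, 0, 0, 0, 1, 0.3, 0, 0, 0, 1],
)

```text
clock: 14.22
eef_pos: [569.0, 43.2, 78.6]
tool_rot: [3.141, 0.006, -0.168]
force: [-5.8, 0.3, 4.5]
width: -0.1
```

>>> servo_tool(
  commands=[0.1, 0, 0, 0, 1, 0.2, 0, 0, 0, 1, 0.2, 0, 0, 0, 1],
)

```text
clock: 14.47
eef_pos: [569.4, 43.2, 78.4]
tool_rot: [3.141, 0.015, -0.167]
force: [-13.7, 3.0, 11.7]
width: 0.3
```

```bash
python3 go.py 566.1 43.5 78 -9.7
python3 - <<'E'
from h import *
d=ctrl.get_image("wrist"); cv2.imwrite("pics/w9.png",d["img"])
E
```

```text
t14.47 pos [569.4  43.2  78.4] rpy [179.97   0.84  -9.57] F [-13.67   3.03  11.68] T [0.512 3.076 0.005] w0.3 q7 -1.65
units [-0.13  0.01  0.02] twist 0.02
```

View pics/w9.png

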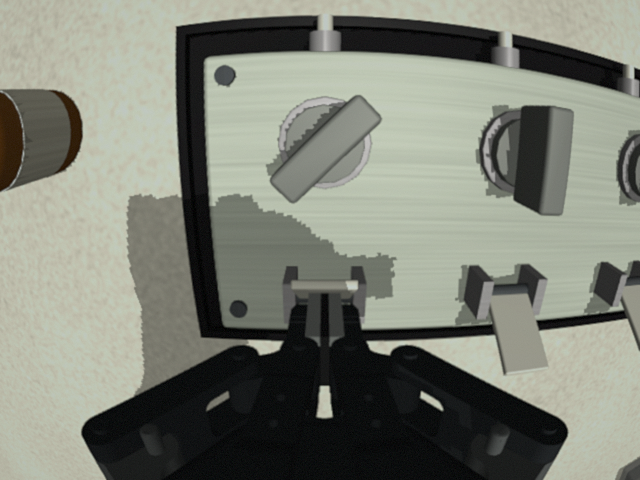

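The force jumped to about 18 N, normal to a plate leaning towards the cap, so the flag is on its stop. Backing away and checking.

>>> servo_tool(
  commands=[-0.3, 0, 0, 0, 1, -0.8, 0, 0, 0, 1, -1.6, 0, 0, 0, 1, -2.4, 0, 0, 0, 1, -2.8, 0, 0, 0, 1, -2.8, 0, -1, 0, 1, -2.8, 0, -2.2, 0, 1, -2.8, 0, -3.4, 0, 1, -2.8, 0, -4, 0, 1, -2.8, 0, -4, 0, 1],
)

```text
clock: 15.35
eef_pos: [510.8, 53.8, 182.6]
tool_rot: [-3.139, -0.009, -0.168]
force: [0.8, -0.4, -1.3]
width: 0.0
```

```bash
python3 go.py
python3 - <<'E'
from h import *
d=ctrl.get_image("wrist"); cv2.imwrite("pics/w10.png",d["img"])
d=ctrl.get_image("scene"); cv2.imwrite("pics/s10.png",cv2.resize(d["img"][130:310,130:440],None,fx=2.5,fy=2.5))
E
```

```text
t15.35 pos [510.8  53.8 182.6] rpy [-179.85   -0.5    -9.63] F [ 0.78 -0.36 -1.28] T [ 0.014 -0.05  -0.004] w0.0 q7 -1.71
```

View pics/w10.png

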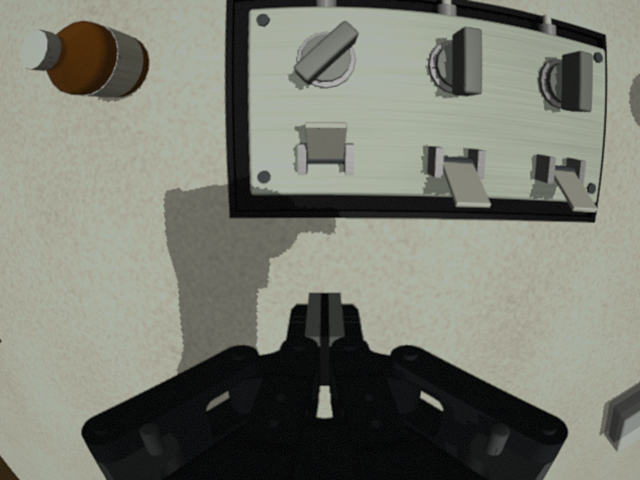

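View pics/s10.png

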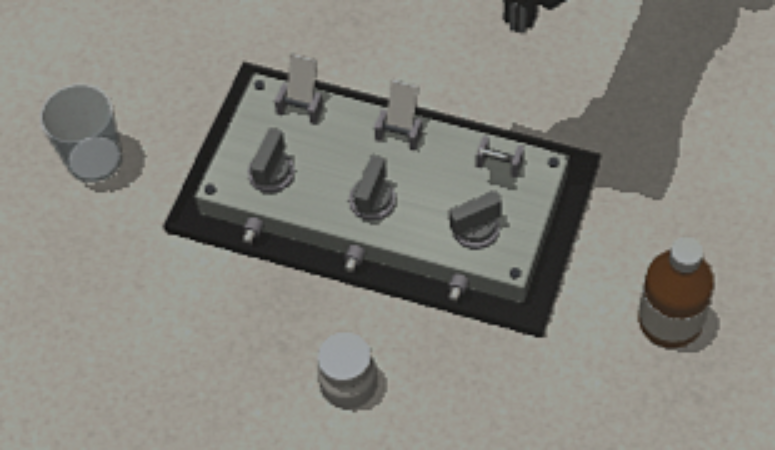

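Run:
```python
from h import *
d=ctrl.get_image("wrist")
O=np.array([620.2,-67.2]);a=np.radians(-9.7);X=np.array([np.cos(a),np.sin(a)]);Y=np.array([-X[1],X[0]])
for t in (.7,.85,1.0,1.1):
    an=t-np.radians(32); print(t,fish(d,np.r_[O+(-75+48*np.sin(an))*X+100*Y,52+48*np.cos(an)]).round(1))
print("hinge",fish(d,np.r_[O-75*X+100*Y,52]).round(1),"mid tip0",fish(d,np.r_[O-100*X,93]).round(1))
print(ctrl.read_state()["force"])
```

```text
0.7 [[323.5 152.2]]
0.85 [[323.5 140.4]]
1.0 [[323.6 129.2]]
1.1 [[323.6 122.3]]
hinge [[323.7 156.4]] mid tip0 [[473.8 204.2]]
[ 0.35188383  0.23796144 -0.96667779]
```

```bash
python3 -c "
from cell import ctrl
print(ctrl.finish_job())"
```

```text
the job is handed in; nothing more can be done
None
```

The loose cap is the left one. I turned it about 45° clockwise and tipped its flag over to its stop, and the job is handed in at about 15.5 s of the 64 s; it reported no verdict.

- **Finding it:** The right and middle caps each held about 0.7 N m in light twists of 1–1.6°. The left cap turned with almost no torque. On the right cap the torque on untwisting showed about 1° of slip, in the pads or the cap. That is far below the 0.15 rad limit, and its wing looked unmoved afterwards.
- **Turning:** The left cap's wing followed the pads to about 0.79 rad, within the 0.4–1.4 rad allowed, before any flag was touched.
- **Flag:** I pushed the left flag until the force rose sharply, to about 18 N. Its tip then sat at image row 123, against a predicted 122 for 1.1 rad.
- **Last checks:** In the final pictures the other two flags and wings were unmoved by eye, and the bottle, beaker and jar were in place. The tool was clear of everything, at about 180 mm height with only noise in the force reading. The cameras disagreed by 2–3 mm on the manifold's position; I used a value between them and centred each grip with the wrist view. No check failed.

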